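# Shut and latch the food box

## Robot

A 6-joint arm with a two-finger parallel gripper is mounted at the origin on a cart in front of the work surface, level with it; the furniture and walls round the work are solid. World frame = base frame: x ahead of the robot, y to its left, z up, the work surface at z = 0. Lengths are in m, angles in rad, forces in N, time in s.
With the tool pointing down it reaches from about 0.425 to 0.925 m from the base axis. Payload 12.5 kg.
Tool frame: the origin (TCP) lies at the very end of the fingers, on their centre line; the grasp point (between the pads) lies 19 mm behind it; z points along the fingers, y is the direction in which the jaws open and shut (so a half turn about z gives the same grasp; the last joint's range is limited). The gripper opens to 85 mm and grips with 20 to 120 N. Pads are 22 mm wide; open, the fingers measure 114 mm over their backs; the gripper's body (76 mm by 85 mm) begins 54 mm behind the grasp point. The pads swing forward as they close: fully open they stand 13 mm farther back than shut.
Start: joints at [1.003, 0.491, 1.559, -0, 1.092, -0.106], TCP at [0.278, 0.56, 0.207] pointing down, gripper open.
Joint ranges: [-3.1, 3.1], [-0.84, 2.19], [0.05, 2.79], [-1.13, 4.28], [0.06, 2.93], [-2.69, 2.69]. Speed limits (rad/s): [2.22, 2.22, 2.79, 3.14, 3.14, 3.14].

## Interface

Orientations are given as a rotation vector (axis times angle).
In Python, from station import arm, camera, camera_model, job_done gives the robot as it stands. The module is installed in compiled form; this text tells all that it offers.
- The arm moves only by the tool arm_command, never from a script. Its argument "plan" is text: rows parted by semicolons, each of 7 numbers parted by spaces: the finger opening in cm, from 0 to 8.54, then the shift along the tool's x, y, z in cm, then the turn, a rotation vector about the tool's x, y, z in rad. In form: claw dx dy dz ax ay az; .... A call has 1 to 20 rows; each row is the pose to reach, as a shift and turn from the pose commanded when the call began, along the tool's axes at that moment; what a row does not reach only later rows make up. A row lasts 1/12 s, in which the tool goes at most 41.7 mm and 7.16 degrees, less where a joint would pass 70% of its speed; a pose out of reach is approached as far as the arm can. A call with a gripper value outside its range is refused whole. The fingers move at their own pace and stop on an object; "newtons" is the grip in N (left out, the last holds). Time passes only in rows, so rows that repeat a pose let the fingers close. It gives the time, the measured TCP pose, the force and the opening at its end, in the units of the state.
- arm.read_state(): the state, without advancing time (a new reading comes with each control period).
- camera(name): name is "scene" or "top" or "wrist"; returns the picture (384x512x3 uint8, red, green, blue); there is no depth.
- camera_model(name): a dict with "intrinsics" (3x3 intrinsics, pixels), "k1" (the pictures are not rectified: a ray, as slopes to the right and down, at radius r is drawn at 1 + k1 r^2 times it, then the intrinsics apply), "rvec" (rotation vector, rad) and "tvec" (3), from world to camera coordinates, as OpenCV has them. Camera axes: x right, y down, z forward; pixel columns grow to the right and rows downward; lengths in m; the calibration is good to about 2 mm. A picture is of the moment at which its call begins: read the wrist's pose just before it. camera_model takes no time and is no camera call; for the wrist camera it gives the pose at the moment of the call.
- job_done(): hands the job in, once; it reports no verdict.
The state is a dict: "t": time; "joint_positions": joint angles; "qvel": joint speeds; "joint_torque": joint torques, N m; "ee_pos": TCP position; "eef_rot": TCP orientation; "contact_force": force on the tool from outside, world axes, zero at the start; "torque": the same for the moment, N m; "width": opening from 0.0 (shut) to 1.0 (fully open).
Only numpy, scipy, OpenCV 4.12 (cv2) and the standard library are available. Lean on these libraries where they do the work, as an engineer would, in place of code of your own. Each camera call takes 0.05 s, during which the arm holds its last target. There are 200 camera calls.

## Task

Shut the food box on the worktop: press its lid down with the fingertips until it is fully shut, and only then push both latch levers on its front over, so that each snaps down onto the lid and stays there. Touch and push only: do not lift or carry anything, let the box stay where it is, and leave the things around it standing where they are.

Things in the scene. Friction and masses are not known exactly. Their poses are not given: they have to be found in the camera images.
- food_box: Food storage box: white rectangular tub, 130 deep (its x) x 180 wide (its y) mm, rim 85 mm above the worktop, with a hinged wooden lid and two steel latch levers on its front. About 2.5 kg, loose on the worktop on rubber feet. Origin: centre of its underside; its x axis points from the front (latch side, turned to the robot's left, toward the cooktop) to the back (lid hinge side, to the robot's right), its y axis away from the robot along the front, z up.
- lid (a joint): Angle of the lid about the hinge on the back rim: 0 = shut flat on the rim, grows as it opens upward (rad, starts about 0.35 to 0.65). The hinge is stiff: the lid stays at the angle where it is left; 2 to 4 N pressed down on the front half shuts it.
- lid_front (a point): Middle of the lid's front (free) edge, on its upper face. The lid is a board 130 mm (front to back) x 180 mm, 12 mm thick; when shut its upper face is 97 mm above the worktop.
- lid_hinge (a point): Middle of the lid's hinge line, on the box's back rim, 85 mm above the worktop, 69 mm behind the box's origin. The hinge line is parallel to the box's y axis; the lid's lower face passes through it.
- latch_far (a joint): Angle of the far (+y of the box, farther from the robot) latch lever: 0 = open, leaning 45 degrees out from upright, away from the lid (to the box's -x); 0.785 = upright; 2.1 = latched, folded over onto the lid (75 degrees past upright, to the box's +x). An over-centre spring drives it away from upright to whichever stop is nearer: about 3 N on its end tips it over, then it snaps home by itself and stays.
- latch_far_tip (a point): Point in the rounded end of the far (+y of the box, farther from the robot) latch lever, 50 mm from its pivot. The lever is a flat steel tab 22 mm wide, 5 mm thick; its end is a bar of 10 mm diameter and 26 mm length across.
- latch_far_pivot (a point): Pivot of the far (+y of the box, farther from the robot) latch lever, on the box's front: 78 mm in front of the box's origin, y = +45 mm, 107 mm above the worktop. The pivot is parallel to the box's y axis, between two bracket ears that end 112 mm above the worktop.
- latch_near (a joint): Angle of the near (-y of the box, nearer the robot) latch lever: 0 = open, leaning 45 degrees out from upright, away from the lid (to the box's -x); 0.785 = upright; 2.1 = latched, folded over onto the lid (75 degrees past upright, to the box's +x). An over-centre spring drives it away from upright to whichever stop is nearer: about 3 N on its end tips it over, then it snaps home by itself and stays.
- latch_near_tip (a point): Point in the rounded end of the near (-y of the box, nearer the robot) latch lever, 50 mm from its pivot. The lever is a flat steel tab 22 mm wide, 5 mm thick; its end is a bar of 10 mm diameter and 26 mm length across.
- latch_near_pivot (a point): Pivot of the near (-y of the box, nearer the robot) latch lever, on the box's front: 78 mm in front of the box's origin, y = -45 mm, 107 mm above the worktop. The pivot is parallel to the box's y axis, between two bracket ears that end 112 mm above the worktop.
- pepper_mill: Bystander: dark wooden pepper mill, 58 mm wide, 170 mm tall, standing loose near the box; origin at the centre of its underside.
- mug_b: Bystander: two-tone mug with a handle, 78 x 116 mm, 101 mm tall, standing loose near the box; origin at the centre of its underside.
- salt_shaker: Bystander: salt shaker, 44 mm wide, 90 mm tall, standing loose near the box; origin at the centre of its underside.
- jam_jar: Bystander: jam jar, 69 mm wide, 99 mm tall, standing loose near the box; origin at the centre of its underside.
- garlic: Bystander: garlic bulb, about 60 mm wide and 58 mm tall, standing loose near the box; origin at the centre of its underside.

How it is judged:
By the outcome, as a careful person would: the job done as asked, in the order asked, and still so for the second after the job is handed in, with the robot touching nothing.
It also fails if it takes over 42 s, if anything falls off the work surface, if the arm or the gripper's body presses on something with over 40 N, if the wrist force passes 120 N, or if a joint passes its speed limit or range.

## Working session

There is one attempt and no reset: what is moved stays moved. The work goes in short steps, Python scripts to look and compute and a tool call to move; the robot and the scene stay as the last step left them, time stands still between calls to the robot, and variables do not carry over. Pictures are saved under pics/ and viewed, about 8 in all and at most 12, crops included, and the job is handed in when it is done.

Besides the shell and the picture viewer there is one more tool, called as name(argument=value, ...) on one line, values as JSON. arm_command: Moves the arm, as the interface text tells. Its arguments: {"type":"object","properties":{"plan":{"type":"string"},"newtons":{"type":"number"}},"required":["plan"]}

```bash
mkdir -p pics; cat > h.py <<'E'
import numpy as np, cv2
from station import arm, camera, camera_model, job_done
from scipy.spatial.transform import Rotation as R
def ray(m,px):
    K=np.array(m["intrinsics"],float);k=m["k1"]
    d=(np.array(px,float)-K[:2,2])/[K[0,0],K[1,1]]
    u=d.copy()
    for _ in range(20): u=d/(1+k*(u@u))
    Rm=R.from_rotvec(np.ravel(m["rvec"])).as_matrix();t=np.ravel(m["tvec"])
    return -Rm.T@t, Rm.T@np.r_[u,1]
def onz(m,px,z):
    c,d=ray(m,px); return c+d*(z-c[2])/d[2]
def tri(m1,p1,m2,p2):
    c,d=ray(m1,p1);e,f=ray(m2,p2)
    s=np.linalg.lstsq(np.c_[d,-f],e-c,rcond=None)[0]
    a=c+d*s[0];b=e+f*s[1]; return (a+b)/2,np.linalg.norm(a-b)
def proj(m,P):
    Rm=R.from_rotvec(np.ravel(m["rvec"])).as_matrix();p=Rm@np.array(P)+np.ravel(m["tvec"])
    u=p[:2]/p[2];u=u*(1+m["k1"]*(u@u));K=np.array(m["intrinsics"]);return K[:2,:2]@u+K[:2,2]
def save(n,f,s=1):
    im=camera(n);cv2.imwrite("pics/"+f,cv2.resize(im[...,::-1],None,fx=s,fy=s));return im
E
python3 - <<'E'
from h import *
for n in("scene","top"):
    im=save(n,n+"1.png",1.5); np.save(n+".npy",im); m=camera_model(n); print(n,ray(m,(256,192)))
s=arm.read_state(); print({k:np.round(v,3) for k,v in s.items()})
E
```

```text
scene (array([ 0.07158025, -0.34720829,  0.74323519]), array([ 0.46528697,  0.5046167 , -0.72790527]))
top (array([0.41745625, 0.10205847, 0.95256172]), array([ 0.14371808,  0.00110017, -0.98973293]))
{'t': np.float64(0.1), 'joint_positions': array([ 1.003,  0.491,  1.559, -0.   ,  1.092, -0.106]), 'qvel': array([-0.001, -0.003, -0.002, -0.001, -0.001, -0.001]), 'joint_torque': array([ 2.0000e-03, -6.1945e+01, -2.6202e+01, -0.0000e+00,  3.0000e-03,
        0.0000e+00]), 'ee_pos': array([0.278, 0.559, 0.207]), 'eef_rot': array([-7.190e-01, -3.058e+00,  1.000e-03]), 'contact_force': array([ 0.757, -1.035,  0.651]), 'torque': array([-0.006,  0.022, -0.064]), 'width': np.float64(0.996)}
```

View pics/scene1.png

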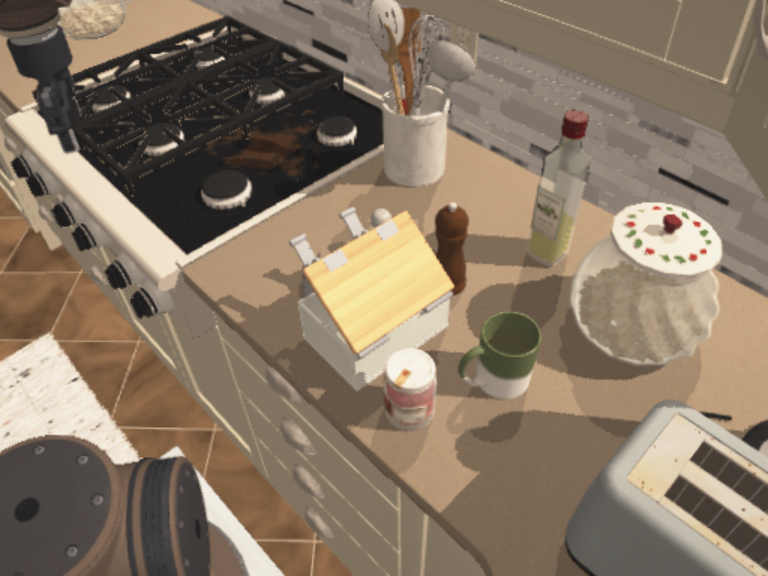

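View pics/top1.png

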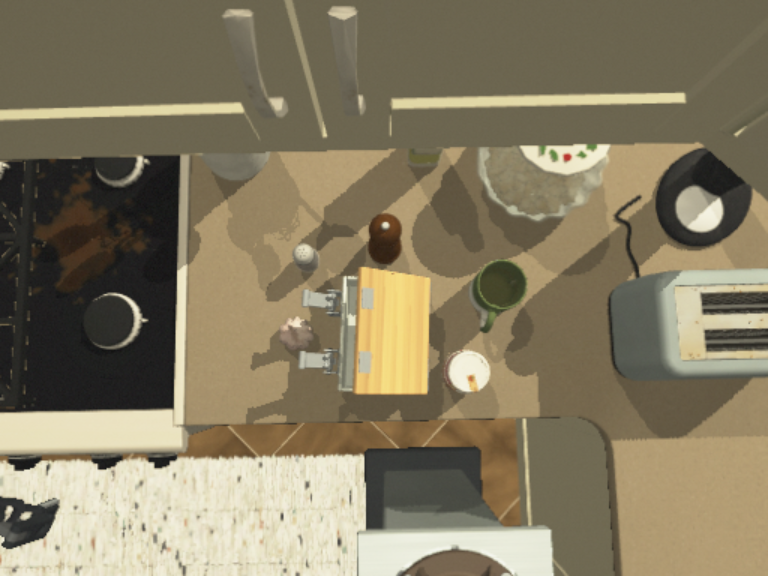

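The scene view shows the lid open with front corners at (306,270) and (407,214) and hinge corners at (357,350) and (453,286). The lever ends are at (298,243) and (348,215). In the top view the lid runs from (358,268)/(355,393) to (431,279)/(428,394), and the lever ends are at (307,299) and (305,359). Next I triangulate these.

```bash
python3 - <<'E'
from h import *
s=camera_model("scene");t=camera_model("top")
for n,a,b in [("frontfar",(407,214),(360,267)),("frontnear",(306,271),(355,393)),("hingefar",(453,286),(431,279)),("hingenear",(357,350),(428,394)),("tipfar",(349,212),(307,299)),("tipnear",(300,240),(304,359)),("salttop",(381,213),(305,250)),("milltop",(452,207),(385,226)),("jam",(411,365),(468,371)),]:
    p,e=tri(s,np.array(a)/1.5,t,np.array(b)/1.5); print(n,p.round(4),round(e,4))
print(onz(t,np.array((296,333))/1.5,.03))
E
```

```text
frontfar [0.5641 0.1357 0.1651] 0.0027
frontnear [0.3867 0.1455 0.1691] 0.0037
hingefar [0.5527 0.0306 0.1026] 0.0011
hingenear [0.3788 0.0408 0.106 ] 0.0006
tipfar [0.5219 0.2146 0.1477] 0.0026
tipnear [0.4346 0.2204 0.1445] 0.0008
salttop [0.6041 0.228  0.0897] 0.0056
milltop [0.6222 0.0994 0.1654] 0.0003
jam [ 0.4122 -0.0217  0.1019] 0.0025
[0.47973026 0.25052384 0.03      ]
```

```bash
cat >> h.py <<'E'
def go(P,yaw=None):
    s=arm.read_state();M=R.from_rotvec(s["eef_rot"])
    d=M.inv().apply(np.array(P)-s["ee_pos"])*100
    Y=M.apply([0,1,0]); print("pos",s["ee_pos"].round(4),"shift cm",d.round(2), "tooly deg",np.degrees(np.arctan2(Y[1],Y[0])).round(1))
    if yaw is not None:
        y=np.radians(yaw); T=np.array([[np.sin(y),np.cos(y),0],[-np.cos(y),np.sin(y),0],[0,0,-1.]]).T
        T=np.c_[[np.sin(y),-np.cos(y),0],[np.cos(y),np.sin(y),0],[0,0,-1]]
        print("turn",(M.inv()*R.from_matrix(T)).as_rotvec().round(3))
    print("t",s["t"],"F",s["contact_force"].round(2))
E
python3 -c "
from h import *
go([.473,.142,.215],86.7)"
```

```text
pos [0.2783 0.5593 0.2069] shift cm [-36.02 -28.69  -0.79] tooly deg 63.5Traceback (most recent call last):
  File "<string>", line 3, in <module>
    go([.473,.142,.215],86.7)
    ~~^^^^^^^^^^^^^^^^^^^^^^^
  File "h.py", line 29, in go
    print("turn",(M.inv()*R.from_matrix(T)).as_rotvec().round(3))
                          ~~~~~~~~~~~~~^^^
  File "scipy/spatial/transform/_rotation.pyx", line 1143, in scipy.spatial.transform._rotation.Rotation.from_matrix
ValueError: Non-positive determinant (left-handed or null coordinate frame) in rotation matrix 0: [[ 0.99834182  0.05756403  0.        ]
 [-0.05756403  0.99834182  0.        ]
 [ 0.          0.         -1.        ]].
```

```bash
sed -i '/T=np.array(\[\[np.sin/d; s/T=np.c_\[\[np.sin(y),-np.cos(y),0\]/T=np.c_[[-np.sin(y),np.cos(y),0]/' h.py
python3 -c "
from h import *
go([.473,.142,.215],86.7)"
```

```text
pos [0.2783 0.5593 0.2069] shift cm [-36.02 -28.69  -0.79] tooly deg 63.5Traceback (most recent call last):
  File "<string>", line 3, in <module>
    go([.473,.142,.215],86.7)
    ~~^^^^^^^^^^^^^^^^^^^^^^^
  File "h.py", line 27, in go
    T=np.c_[[-np.sin(y),np.cos(y),0],[np.cos(y),np.sin(y),0],[0,0,-1]]
                     ^
NameError: name 'y' is not defined. Did you mean: 'Y'?
```

arm_command(plan="0 -36 -28.7 -0.8 0 0 -0.405;0 -36 -28.7 -0.8 0 0 -0.405;0 -36 -28.7 -0.8 0 0 -0.405;0 -36 -28.7 -0.8 0 0 -0.405;0 -36 -28.7 -0.8 0 0 -0.405;0 -36 -28.7 -0.8 0 0 -0.405;0 -36 -28.7 -0.8 0 0 -0.405;0 -36 -28.7 -0.8 0 0 -0.405;0 -36 -28.7 -0.8 0 0 -0.405;0 -36 -28.7 -0.8 0 0 -0.405;0 -36 -28.7 -0.8 0 0 -0.405;0 -36 -28.7 -0.8 0 0 -0.405;0 -36 -28.7 -0.8 0 0 -0.405;0 -36 -28.7 -0.8 0 0 -0.405;0 -36 -28.7 -0.8 0 0 -0.405;0 -36 -28.7 -0.8 0 0 -0.405;0 -36 -28.7 -0.8 0 0 -0.405", newtons=40)

```text
t: 1.52
ee_pos: [0.4724, 0.1433, 0.2154]
eef_rot: [-0.086, -3.14, -0.0]
contact_force: [0.1, 0.6, 0.2]
width: 0.004
```

```bash
python3 - <<'E'
from h import *
go([.473,.142,.09],86.7)
m=camera_model("wrist");a=camera("wrist");b=camera("scene")
print(ray(m,(256,192)))
cv2.imwrite("pics/w2.png",cv2.resize(np.hstack([a,b])[...,::-1],(800,300)))
cv2.imwrite("pics/w2f.png",a[...,::-1])
E
```

```text
pos [0.4724 0.1433 0.2154] shift cm [-0.07 -0.13 12.54] tooly deg 86.9Traceback (most recent call last):
  File "<stdin>", line 2, in <module>
  File "h.py", line 27, in go
    T=np.c_[[-np.sin(y),np.cos(y),0],[np.cos(y),np.sin(y),0],[0,0,-1]]
                     ^
NameError: name 'y' is not defined. Did you mean: 'Y'?
```

```bash
python3 - <<'E'
from h import *
m=camera_model("wrist");a=camera("wrist");b=camera("scene")
print(ray(m,(256,192)))
cv2.imwrite("pics/w2.png",cv2.resize(np.hstack([a,b])[...,::-1],(800,300)))
E
```

```text
(array([0.39977151, 0.14782878, 0.38225622]), array([ 0.2787326 ,  0.00397772, -0.96057927]))
```

View pics/w2.png

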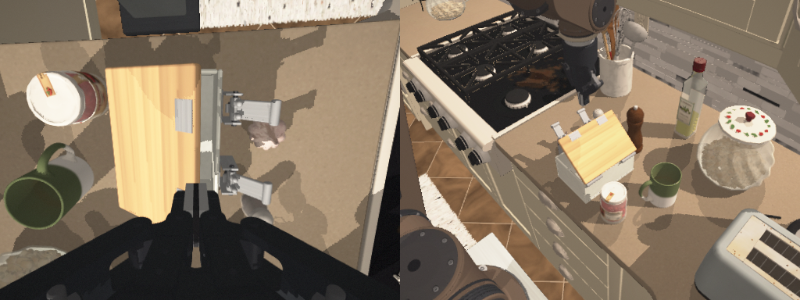

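```bash
python3 - <<'E'
from h import *
m=camera_model("wrist")
print(onz(m,(352,143),.147),onz(m,(343,243),.147))
go([.472,.127,.165])
E
```

```text
[0.43254565 0.22520332 0.147     ] [0.5180366  0.22118371 0.147     ]
pos [0.4726 0.143  0.2154] shift cm [-0.03 -1.61  5.04] tooly deg 86.8
t 1.6167 F [ 0.74  0.95 -0.  ]
```

arm_command(plan="0 0 -1.6 2 0 0 0;0 0 -1.6 4 0 0 0;0 0 -1.6 5 0 0 0;0 0 -1.6 5.5 0 0 0;0 0 -1.6 6 0 0 0;0 0 -1.6 6.5 0 0 0;0 0 -1.6 7 0 0 0;0 0 -1.6 7.5 0 0 0;0 0 -1.6 8 0 0 0;0 0 -1.6 8.5 0 0 0;0 0 -1.6 9 0 0 0;0 0 -1.6 9.5 0 0 0;0 0 -1.6 10 0 0 0;0 0 -1.6 10.4 0 0 0;0 0 -1.6 10.8 0 0 0;0 0 -1.6 11.1 0 0 0;0 0 -1.6 11.3 0 0 0;0 0 -1.6 11.4 0 0 0;0 0 -1.6 11.4 0 0 0")

```text
t: 3.2
ee_pos: [0.4719, 0.1262, 0.1012]
eef_rot: [-0.089, -3.14, -0.0]
contact_force: [-0.7, -0.2, -0.7]
width: -0.0
```

arm_command(plan="0 0 0 0.1 0 0 0;0 0 0 0.2 0 0 0;0 0 0 0.3 0 0 0;0 0 0 0.4 0 0 0;0 0 0 0.5 0 0 0;0 0 0 0.5 0 0 0")

```text
t: 3.7
ee_pos: [0.472, 0.1263, 0.0963]
eef_rot: [0.089, 3.14, 0.0]
contact_force: [-0.7, 1.1, 0.2]
width: -0.002
```

```bash
python3 - <<'E'
from h import *
go([.472,.127,.097])
a=camera("top");b=camera("scene")
cv2.imwrite("pics/w3.png",np.hstack([cv2.resize(a[150:290,180:340],None,fx=2.5,fy=2.5),cv2.resize(b[110:250,170:330],None,fx=2.5,fy=2.5)])[...,::-1])
E
```

```text
pos [0.472  0.1263 0.0963] shift cm [ 0.    0.07 -0.07] tooly deg 86.7
t 3.7 F [-0.65  1.12  0.19]
```

View pics/w3.png

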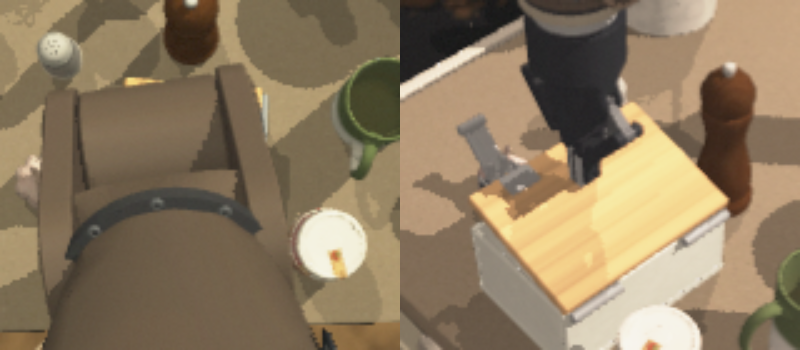

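The scene crop shows the lid almost flat, with the fingertips on it at (590,180). The measured force is still close to zero, so I keep pressing until it rises.

arm_command(plan="0 0 0 0.05 0 0 0;0 0 0 0.1 0 0 0;0 0 0 0.15 0 0 0;0 0 0 0.15 0 0 0")

```text
t: 4.13
ee_pos: [0.472, 0.1263, 0.0948]
eef_rot: [0.089, 3.14, 0.0]
contact_force: [0.1, 0.7, 2.0]
width: -0.002
```

arm_command(plan="0 0 0 0.05 0 0 0;0 0 0 0.1 0 0 0;0 0 0 0.15 0 0 0;0 0 0 0.15 0 0 0")

```text
t: 4.47
ee_pos: [0.472, 0.1262, 0.0933]
eef_rot: [0.089, 3.14, 0.0]
contact_force: [-0.0, 1.1, 2.0]
width: -0.0
```

arm_command(plan="0 0 0 0.05 0 0 0;0 0 0 0.1 0 0 0;0 0 0 0.15 0 0 0;0 0 0 0.2 0 0 0;0 0 0 0.2 0 0 0")

```text
t: 4.88
ee_pos: [0.472, 0.1262, 0.0913]
eef_rot: [-0.089, -3.14, -0.0]
contact_force: [-0.2, 0.5, 0.8]
width: -0.001
```

arm_command(plan="0 0 0 0.05 0 0 0;0 0 0 0.1 0 0 0;0 0 0 0.15 0 0 0;0 0 0 0.2 0 0 0;0 0 0 0.2 0 0 0")

```text
t: 5.3
ee_pos: [0.472, 0.1262, 0.0893]
eef_rot: [-0.089, -3.14, -0.0]
contact_force: [0.2, 0.4, 1.9]
width: 0.002
```

```bash
python3 - <<'E'
from h import *
go([.472,.127,.097])
b=camera("scene");w=camera("wrist")
cv2.imwrite("pics/w4.png",np.hstack([cv2.resize(b[130:230,190:310],(480,400)),w[:,100:400][:384].copy() if 0 else cv2.resize(w,(320,400))])[...,::-1])
E
```

```text
pos [0.472  0.1262 0.0893] shift cm [ 0.    0.08 -0.77] tooly deg 86.7
t 5.3 F [0.18 0.41 1.89]
```

View pics/w4.png

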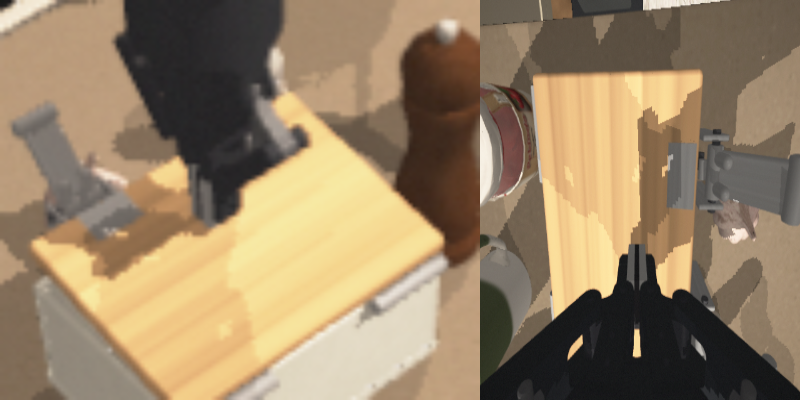

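The scene crop shows the lid nearly flat under the fingers at (215,215), but the TCP already reads below 97 mm with little force. I'll triangulate the lid's near corners: front at (32,242) in the crop and (700,72) in the wrist picture.

```bash
python3 - <<'E'
from h import *
s=camera_model("scene");w=camera_model("wrist")
S=lambda x,y:(190+x/4,130+y/4); W=lambda x,y:((x-480)*512/320,y*384/400)
for n,a,b in [("frontnear",S(32,240),W(702,71)),("hingenear",S(205,398),W(534,73)),("tip",S(33,117),W(797,185))]:
    print(n,tri(s,a,w,b))
for d in np.arange(.085,.11,.006): print(d,proj(s,[.472,.1262,d]),(proj(s,[.472,.1262,d])-[190,130])*4)
print(proj(w,[.472,.1262,.0893])*[320/512,400/384]+[480,0])
E
```

```text
frontnear (array([0.38800621, 0.17421418, 0.12108453]), np.float64(0.002605806543300738))
hingenear (array([0.38552555, 0.04933805, 0.10076543]), np.float64(0.014785988895733028))
tip (array([0.42925685, 0.21865221, 0.15209853]), np.float64(0.001758989159640218))
0.085 [243.73769608 192.78584842] [214.9507843  251.14339368]
0.09100000000000001 [243.62123273 190.87574125] [214.48493091 243.50296498]
0.09700000000000002 [243.50372722 188.94738793] [214.01490889 235.78955172]
0.10300000000000002 [243.38516701 187.00054972] [213.54066805 228.00219888]
0.10900000000000003 [243.26553939 185.03498417] [213.06215755 220.13993668]
[635.86338649 240.51914629]
```

The front corner is still about 24 mm high, so the real fingertips sit about 15 mm above the reported TCP. The lid is therefore still closing, and I keep pressing in small steps.

arm_command(plan="0 0 0 0.1 0 0 0;0 0 0 0.2 0 0 0;0 0 0 0.3 0 0 0;0 0 0 0.4 0 0 0;0 0 0 0.5 0 0 0;0 0 0 0.6 0 0 0;0 0 0 0.6 0 0 0")

```text
t: 5.98
ee_pos: [0.4719, 0.1262, 0.0832]
eef_rot: [-0.089, -3.14, -0.0]
contact_force: [0.1, -0.3, 1.1]
width: -0.003
```

arm_command(plan="0 0 0 0.1 0 0 0;0 0 0 0.2 0 0 0;0 0 0 0.3 0 0 0;0 0 0 0.3 0 0 0")

```text
t: 6.32
ee_pos: [0.472, 0.1262, 0.0802]
eef_rot: [-0.089, -3.14, -0.0]
contact_force: [0.2, 0.7, 0.8]
width: 0.003
```

arm_command(plan="0 0 0 0.1 0 0 0;0 0 0 0.2 0 0 0;0 0 0 0.3 0 0 0;0 0 0 0.3 0 0 0")

```text
t: 6.65
ee_pos: [0.4719, 0.1262, 0.0772]
eef_rot: [-0.089, -3.14, -0.0]
contact_force: [-0.1, 0.6, 0.6]
width: 0.002
```

```bash
python3 - <<'E'
from h import *
go([.472,.127,.097])
b=camera("scene");w=camera("wrist")
cv2.imwrite("pics/w5.png",np.hstack([cv2.resize(b[130:230,190:310],(480,400)),cv2.resize(w,(320,400))])[...,::-1])
E
```

```text
pos [0.4719 0.1262 0.0772] shift cm [-0.    0.08 -1.98] tooly deg 86.7
t 6.65 F [-0.14  0.6   0.56]
```

View pics/w5.png

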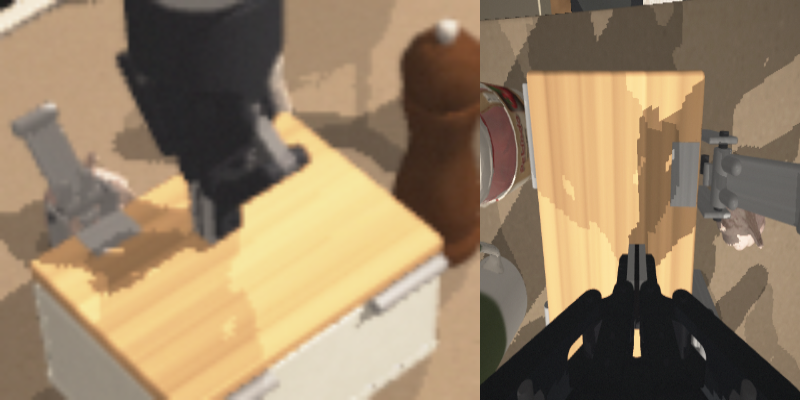

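The near front corner has dropped to (32,265) and the lid looks almost flat. I carry on in small steps until the force rises clearly.

arm_command(plan="0 0 0 0.1 0 0 0;0 0 0 0.2 0 0 0;0 0 0 0.3 0 0 0;0 0 0 0.3 0 0 0")

```text
t: 7.08
ee_pos: [0.472, 0.1263, 0.0742]
eef_rot: [-0.089, -3.14, -0.0]
contact_force: [0.1, 0.3, -0.1]
width: 0.001
```

```bash
python3 - <<'E'
from h import *
s=camera_model("scene");w=camera_model("wrist")
S=lambda x,y:(190+x/4,130+y/4)
for z in (.09,.097,.105,.112): print(z,onz(s,S(32,265),z))
# expected shut corners in crop
o=np.array([.471,.107]);bx=np.array([-.058,-.998]);by=np.array([.998,-.058])
for x in(-.061,.069): 
  for y in(-.09,.09): print(x,y,(proj(s,np.r_[o+bx*x+by*y,.097])-[190,130])*4)
E
```

```text
0.09 [0.39294334 0.18438893 0.09      ]
0.097 [0.38949965 0.17869239 0.097     ]
0.105 [0.385564   0.17218206 0.105     ]
0.112 [0.38212031 0.16648552 0.112     ]
-0.061 -0.09 [ 31.4757873 275.2705116]
-0.061 0.09 [289.2035606  120.79388408]
0.069 -0.09 [186.32889377 423.82605956]
0.069 0.09 [450.29818516 243.57998466]
```

arm_command(plan="0 0 0 0.05 0 0 0;0 0 0 0.1 0 0 0;0 0 0 0.15 0 0 0;0 0 0 0.2 0 0 0;0 0 0 0.2 0 0 0")

```text
t: 7.5
ee_pos: [0.472, 0.1263, 0.073]
eef_rot: [0.089, 3.14, 0.0]
contact_force: [-3.8, 0.8, 10.8]
width: -0.003
```

Contact is firm at 10.8 N, so the lid is shut. I press slightly more, then lift and look.

arm_command(plan="0 0 0 0.05 0 0 0;0 0 0 0.05 0 0 0")

```text
t: 7.67
ee_pos: [0.4721, 0.1263, 0.073]
eef_rot: [0.089, 3.139, 0.0]
contact_force: [-4.4, 0.9, 19.0]
width: -0.001
```

arm_command(plan="0 0 0 -2 0 0 0;0 0 0 -5 0 0 0;0 0 0 -9 0 0 0;0 3.8 13 -9 0 0 0;0 3.8 13 -9 0 0 0;0 3.8 13 -9 0 0 0;0 3.8 13 -9 0 0 0;0 3.8 13 -9 0 0 0")

```text
t: 8.33
ee_pos: [0.4406, 0.2604, 0.1618]
eef_rot: [0.083, 3.14, 0.0]
contact_force: [0.0, -0.0, -0.5]
width: -0.001
```

```bash
python3 - <<'E'
from h import *
go([.4345,.256,.106])
b=camera("scene");w=camera("wrist")
cv2.imwrite("pics/w6.png",np.hstack([cv2.resize(b[110:230,190:310],(400,400)),cv2.resize(w,(400,400))])[...,::-1])
for z in (.15,.16,.17,.18,.19,.2):print(z,(proj(camera_model("scene"),np.r_[arm.read_state()["ee_pos"][:2],z])-[190,110])/.3)
E
```

```text
pos [0.4406 0.2604 0.1618] shift cm [ 0.58 -0.47  5.58] tooly deg 87.0
t 8.3333 F [ 0.05 -0.03 -0.46]
0.15 [  4.0149446  128.48551553]
0.16 [  2.04159448 116.81229716]
0.17 [4.11410527e-02 1.04960684e+02]
0.18 [-1.98687455 92.9270862 ]
0.19 [-4.0429169  80.70783612]
0.2 [-6.12745598 68.29918978]
```

View pics/w6.png

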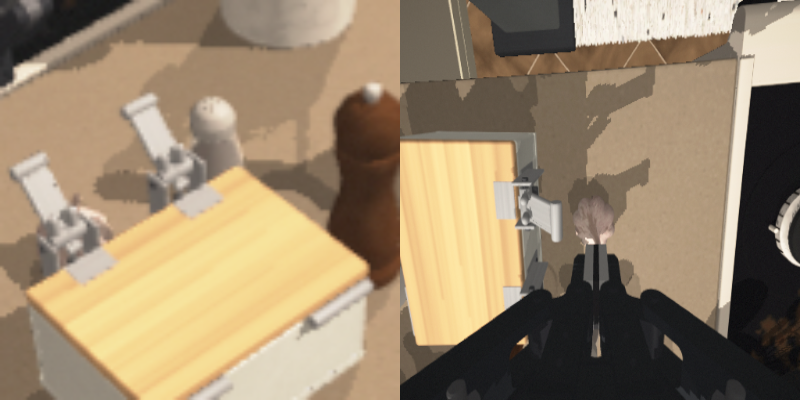

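The lid is flat, and its near front corner is at the expected shut position. Both levers are still open, with lever ends near (30,165) and (138,105). Next I check the real fingertip height in the wrist view.

```bash
python3 - <<'E'
from h import *
w=camera_model("wrist");p=arm.read_state()["ee_pos"]
for d in (0,.006,.012,.018,.024,.03): print(d,proj(w,p+[0,0,d])*[400/512,400/384]+[400,0])
E
```

```text
0 [594.83385736 240.4095696 ]
0.006 [594.80504909 244.70239146]
0.012 [594.77426874 249.2880854 ]
0.018 [594.74130556 254.19784027]
0.024 [594.70591752 259.46746104]
0.03 [594.66782523 265.13826047]
```

arm_command(plan="0 0.6 -0.3 2 0 0 0;0 0.6 -0.3 4 0 0 0;0 0.6 -0.3 5.8 0 0 0;0 0.6 -0.3 5.8 0 0 0;0 0.6 -1.2 5.8 0 0 0;0 0.6 -2 5.8 0 0 0;0 0.6 -2.5 5.8 0 0 0;0 0.6 -3 5.8 0 0 0;0 0.6 -3.5 5.8 0 0 0;0 0.6 -3.8 5.8 0 0 0")

```text
t: 9.27
ee_pos: [0.4337, 0.2196, 0.1049]
eef_rot: [0.09, 3.139, 0.001]
contact_force: [1.7, 2.2, 0.7]
width: -0.002
```

arm_command(plan="0 0 -0.4 0 0 0 0;0 0 -0.8 0 0 0 0;0 0 -1.2 0 0 0 0;0 0 -1.6 0 0 0 0;0 0 -1.6 0 0 0 0")

```text
t: 9.68
ee_pos: [0.4321, 0.2039, 0.1037]
eef_rot: [-0.09, -3.14, 0.0]
contact_force: [0.8, -0.4, 1.0]
width: 0.0
```

arm_command(plan="0 0 -0.4 0 0 0 0;0 0 -0.8 0 0 0 0;0 0 -1.2 0 0 0 0;0 0 -1.6 0 0 0 0;0 0 -2 0 0 0 0;0 0 -2 0 0 0 0")

```text
t: 10.18
ee_pos: [0.4311, 0.184, 0.1039]
eef_rot: [-0.09, -3.14, 0.0]
contact_force: [-1.0, 0.2, 0.3]
width: -0.0
```

```bash
python3 - <<'E'
from h import *
go([.434,.256,.104])
b=camera("scene");w=camera("wrist")
cv2.imwrite("pics/w7.png",np.hstack([cv2.resize(b[110:230,190:310],(400,400)),cv2.resize(w,(400,400))])[...,::-1])
E
```

```text
pos [0.4311 0.184  0.1039] shift cm [ 0.12  7.2  -0.01] tooly deg 86.7
t 10.1833 F [-0.95  0.15  0.25]
```

View pics/w7.png

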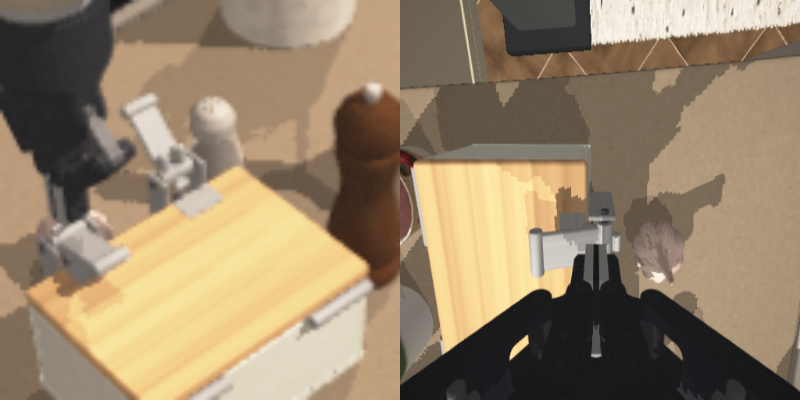

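The near lever is folded onto the lid, with its end at (110,260) in the scene crop. Next is the far lever: up, across, down and push.

arm_command(plan="0 0 0 -3.5 0 0 0;0 0 0 -7 0 0 0;0 -4 3.5 -7 0 0 0;0 -7 6 -7 0 0 0;0 -9 7.5 -7 0 0 0;0 -9 7.5 -7 0 0 0;0 -9 7.5 -7 0 0 0;0 -9 7.5 -4 0 0 0;0 -9 7.5 -1 0 0 0;0 -9 7.5 0 0 0 0;0 -9 7.5 0 0 0 0")

```text
t: 11.2
ee_pos: [0.5236, 0.2536, 0.1019]
eef_rot: [-0.089, -3.136, 0.003]
contact_force: [0.1, 0.4, -0.2]
width: -0.004
```

```bash
python3 - <<'E'
from h import *
go([.520,.178,.104])
E
```

```text
pos [0.5236 0.2536 0.1019] shift cm [-0.07 -7.57 -0.2 ] tooly deg 86.7
t 11.2 F [ 0.06  0.37 -0.21]
```

arm_command(plan="0 0 -0.8 0 0 0 0;0 0 -1.6 0 0 0 0;0 0 -2.2 0 0 0 0;0 0 -2.7 0 0 0 0;0 0 -3.2 0 0 0 0;0 0 -3.6 0 0 0 0;0 0 -4 0 0 0 0;0 0 -4.4 0 0 0 0;0 0 -4.8 0 0 0 0;0 0 -5.2 0 0 0 0")

```text
t: 12.03
ee_pos: [0.5222, 0.2018, 0.1039]
eef_rot: [-0.09, -3.14, 0.0]
contact_force: [0.7, 0.0, 0.4]
width: 0.002
```

arm_command(plan="0 0 -0.4 0 0 0 0;0 0 -0.8 0 0 0 0;0 0 -1.2 0 0 0 0;0 0 -1.6 0 0 0 0;0 0 -2 0 0 0 0;0 0 -2.3 0 0 0 0;0 0 -2.3 0 0 0 0")

```text
t: 12.62
ee_pos: [0.521, 0.179, 0.1039]
eef_rot: [-0.09, -3.14, -0.0]
contact_force: [0.7, 0.7, 0.7]
width: 0.002
```

arm_command(plan="0 0 0 -4 0 0 0;0 0 0 -8 0 0 0;0 0 4 -11 0 0 0;0 0 8 -11 0 0 0;0 0 12 -11 0 0 0;0 0 16 -11 0 0 0;0 0 16 -11 0 0 0;0 0 16 -11 0 0 0")

```text
t: 13.28
ee_pos: [0.5295, 0.3413, 0.2134]
eef_rot: [-0.084, -3.14, 0.0]
contact_force: [0.2, -0.2, -0.4]
width: -0.001
```

```bash
python3 - <<'E'
from h import *
b=camera("scene");w=camera("top")
cv2.imwrite("pics/w8.png",np.hstack([cv2.resize(b[110:230,190:310],(400,400)),cv2.resize(w[150:270,180:300],(400,400))])[...,::-1])
E
```

```text
(no output)
```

View pics/w8.png

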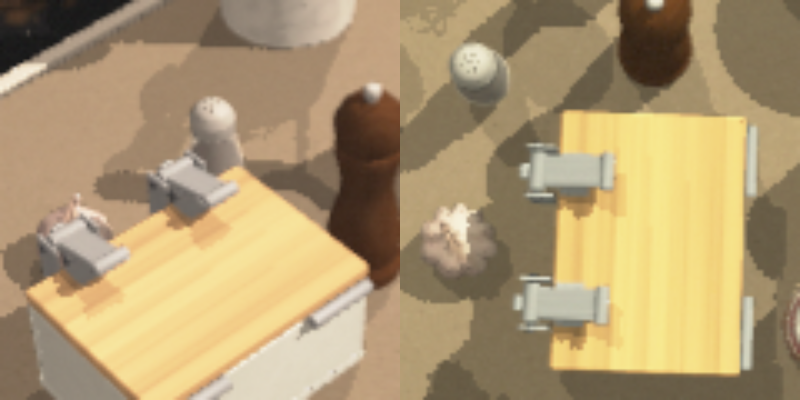

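Both levers are folded onto the lid and the bystanders look undisturbed. One numeric check on the lever ends and lid corners, then I hand in.

```bash
python3 - <<'E'
from h import *
s=camera_model("scene");t=camera_model("top")
S=lambda x,y:(190+x*.3,110+y*.3);T=lambda x,y:(180+(x-400)*.3,150+y*.3)
for n,a,b in [("tipfar",S(229,187),T(606,170)),("tipnear",S(116,264),T(602,305)),("lidfrontnear",S(28,293),T(552,369)),("lidfrontfar",S(242,170),T(561,112)),("lidbackfar",S(370,268),T(746,118)),("salttop",S(213,105),T(475,62))]:
    p,e=tri(s,a,t,b);print(n,p.round(4),round(e,4))
job_done()
E
```

```text
tipfar [0.5203 0.1332 0.1267] 0.0065
tipnear [0.4295 0.1388 0.1182] 0.0038
lidfrontnear [0.3865 0.1752 0.0967] 0.002
lidfrontfar [0.5658 0.1662 0.0909] 0.0043
lidbackfar [0.5563 0.0375 0.0954] 0.001
salttop [0.6008 0.2281 0.0928] 0.0009
the job is handed in; nothing more can be done
```

The food box is shut and both latches are over. I pressed the lid down with the closed fingertips until it bottomed out, at about 19 N. Then I pushed the near and the far lever past upright, and each snapped down onto the lid. I backed the arm clear and handed in about 13 s into the 42 s limit.

**Final checks from two camera views:**

| Point | Measured height | Expected |
|---|---|---|
| Lid corners (three measured) | 91–97 mm | 97 mm |
| Near lever end | 118 mm | about 120 mm |
| Far lever end | 127 mm (6.5 mm mismatch between the two views) | about 120 mm |

- **Lever ends:** both lie over the lid, about 48–49 mm behind their pivots. That matches fully latched.
- **Surroundings:** I saw no movement of the box. In the last picture the pepper mill, salt shaker and garlic stood where they were. I only measured the salt shaker's position again (within about 4 mm), and the mug and jam jar were mostly outside that last picture.

**One disagreement:** the lid stopped the fingers at a reported TCP height of 73 mm, while its top should be at 97 mm. The real fingertips therefore sat about 24 mm above the reported TCP. I used the lid contact as the height reference for the latch pushes.

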